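# Nudge the fixture plate onto its locating pins and latch it

### The arm

A 6-joint arm with a two-finger parallel gripper is mounted at the origin on the work surface; the furniture and walls round the work are solid. World frame = base frame: x ahead of the robot, y to its left, z up, the work surface at z = 0. Lengths are in m, angles in rad, forces in N, time in s.
With the tool pointing down it reaches from about 0.275 to 0.725 m from the base axis. Payload 5.6 kg.
Tool frame: the origin (TCP) lies on the centre line of the jaws, within the pads' length; the fingertips stand 14 mm ahead of it and the grasp point (between the pads) lies 5 mm behind it (robot.tip_reach is the distance from the TCP to the fingertips, in m); z points along the fingers, y is the line along which they close (so a half turn about z gives the same grasp; the last joint's range is limited). The gripper opens to 85 mm and grips with 20 to 120 N. Pads are 22 mm wide; open, the fingers measure 114 mm over their backs; the gripper's body (76 mm by 85 mm) begins 54 mm behind the grasp point. The pads swing forward as they close: fully open they stand 13 mm farther back than shut.
Start: joints at [1.56, 0.255, 0.108, 0, -1.424, -0.285], TCP at [0.16, 0.526, 0.245] pointing down, gripper open.
Joint ranges: [-2.95, 2.95], [-1.21, 1.97], [-1.09, 1.5], [-2.87, 1.71], [-2.94, -0.07], [-3.05, 3.05]. Speed limits (rad/s): [2.57, 2.57, 3.14, 3.14, 3.14, 3.14].

### API

Orientations are given as a unit quaternion [w, x, y, z].
In Python, from station import robot gives the robot as it stands.
- The arm moves only by the tool drive_tool, never from a script. Its arguments are lists of equal length, an entry for each row: "linear": the shift along the world's x, y, z in cm, a list of three; "delta_rot": the turn, a rotation vector about the world's x, y, z in degrees, a list of three. A call has exactly 5 rows; each row shifts and turns the commanded pose from where the row before left it; what a row does not reach is not made up. A row lasts 1/12 s, in which the tool goes at most 41.7 mm and 7.16 degrees, less where a joint would pass 70% of its speed; a pose out of reach is approached as far as the arm can. A call is refused whole if a number of a shift passes 4.17 or a number of a turn 7.16, either way. A call with a gripper value outside its range is refused whole. "grip" is the finger opening in cm, from 0 to 8.54, set as the call begins (left out, the last holds). The fingers move at their own pace and stop on an object; "squeeze" is the grip in N (left out, the last holds). Time passes only in rows, so rows that do not move let the fingers close, or fill a call up. It gives the time, the measured TCP pose, the force, the opening and the grip force at its end, in the units of the state.
- robot.read_state(): the state, without advancing time (a new reading comes with each control period).
- robot.capture(name): name is "side" or "top" or "wrist"; returns the picture (420x560x3 uint8, red, green, blue); there is no depth.
- robot.camera_model(name): a dict with "vertical_fov" (degrees; the focal length in pixels is half the picture's height over the tangent of half this angle, whatever the lens; pixels are square), "cx", "cy" (the principal point, pixels), "camera_from_world" (4x4, takes a point from world to camera coordinates); the wrist camera has in their place "hand_eye" (4x4, takes a point from camera to tool coordinates, whose origin is the TCP and whose axes are the flange's). Camera axes: x right, y up, looking along -z (the intrinsics and any distortion apply to the point x, -y, -z); pixel columns grow to the right and rows downward; lengths in m; the calibration is good to about 2 mm. A picture is of the moment at which its call begins: read the wrist's pose just before it. camera_model takes no time and is no camera call.
- robot.sign_off(): hands the job in; it is judged then, once.
The state is a dict: "time_s": time; "q": joint angles; "joint_vel": joint speeds; "tau": joint torques, N m; "position": TCP position; "tcp_rot": TCP orientation; "wrist_force": force on the tool from outside, world axes, zero at the start; "wrist_torque": the same for the moment, N m; "gripper_width": finger opening in m; "finger_force": force on a finger pad.
Only numpy, scipy, OpenCV 4.12 (cv2) and the standard library are available. Lean on these libraries where they do the work, as an engineer would, in place of code of your own. Each camera call takes 0.05 s, during which the arm holds its last target. There are 200 camera calls.

### The job

The aluminium fixture plate lies on the landing at the right-hand end of the steel loading nest, partly over the two locating pins. With the fingertips nudge it along between the rails until its holes drop over both pins and it sits flat on the nest floor, and only then push the latch by its upright black knob fully home over the plate's edge. Do not pick the plate up, and leave the parts standing around the nest where they are.

Things in the scene. Friction and masses are not known exactly. Their poses are not given: they have to be found in the camera images.
- fixture: Loading nest, dark steel, fixed to the bench, 124 mm (its x) by 262 mm (its y, -162 to +100 mm). Origin: bench top, below the middle between the two pins; x points away from the robot, y to its left (turned with the nest), z up. Floor 14 mm above the origin, y = -68 to +68 mm. Two bright rails along y, inner faces at x = +-47.5 mm, tops at z = 30 mm. A latch lug juts from the -x side to x = -102 mm.
- landing (a point): Centre of the top of the loading landing on which the plate starts: nest x = 0, y = -114, z = 22 mm; it spans y = -160 to -68 mm between the rails. A second landing of the same height closes the floor's other end, y = +68 to +100 mm.
- pin_far (a point): Top of the locating pin farther from the robot: in the nest's frame x = +28, y = 0, z = 22 mm. Pin diameter 12 mm for 3 mm above the floor, then tapering over 5 mm to a 5 mm flat top.
- pin_near (a point): Top of the other, equal locating pin: in the nest's frame x = -28, y = 0, z = 22 mm.
- plate: Loose aluminium plate, 90 (its x) x 130 (its y) x 14 mm, 0.3 to 0.6 kg. Origin: centre of its underside; axes parallel to the nest's. Starts level at nest y = -25 to -45 mm, underside at z = 22 mm on landing and pin tops. Pushed towards nest +y it drops 8 mm when its holes meet the pins (y = 0): underside z = 14, top z = 28 mm. Play to each rail 2.5 mm. Pushing takes 2 to 6 N.
- hole_far (a point): Middle of the mouth (top face) of the plate's 16 mm through hole on its +x side: plate x = +28, y = 0, z = 14 mm. (A wider 23 mm bore in the plate's centre has no pin.)
- hole_near (a point): The same for the hole on its -x side: plate x = -28, y = 0, z = 14 mm.
- latch (a joint): Travel of the slide latch in m along nest +x: 0 withdrawn (starts at 0 to 0.003), 0.018 fully home. Its 22 mm wide, 5 mm thick tongue (underside 31 mm above the nest's origin) then covers 15 mm of the plate's near edge. The raised plate is in its way; friction about 1.5 N, it stays where it is left.
- latch_knob (a point): Centre of the top of the latch's upright black knob, a 14 mm diameter, 27 mm tall post on the tongue: in the nest's frame x = -78 mm + latch travel, y = +25, z = 63 mm (its foot at z = 36 mm). Push it towards nest +x.
- bush: Bystander: shouldered steel guide bush standing on the bench beyond the far rail, 45 mm diameter, 56 mm tall; origin centre of underside.
- long_spring: Bystander: die spring standing on the bench beyond the far rail, towards the landing, 25 mm diameter, 60 mm tall; origin centre of underside.
- short_spring: Bystander: die spring standing on the bench off the left end of the nest, 27 mm diameter, 52 mm tall; origin centre of underside. A big fixed steel mould block, over 0.2 m tall, stands farther back on this left side (world x above 0.64 m, y above 0.07 m): come over the nest well clear of it.
- insert: Bystander: dark stepped core insert on the bench in front of the near rail, right of the latch, 40 x 70 mm, 36 mm tall; origin centre of underside.
- ring: Bystander: dark steel locating ring lying on the bench left of the latch, 70 mm diameter, 13 mm thick; origin centre of underside.
Things that resemble listed ones, but are neither listed nor needed, are in the scene too. Of the things that look like the plate, the middle-sized one is meant.

How it is judged:
On the way, in this order (a step that is already met when the one before it is completed fails the run):
1. the plate has dropped flat over both pins (z of plate in the frame of fixture below 0.0165 m and angle between plate's own z axis and vertical below 0.025 rad and horizontal distance between hole_far and pin_far below 0.0035 m and horizontal distance between hole_near and pin_near below 0.0035 m and value of joint latch below 0.008 m), for 0.2 s.
2. the latch is home over the plate (value of joint latch above 0.0145 m), for 0.2 s.
At the end, for the whole second after the job is handed in: The plate rests on the nest floor (underside at most 2.5 mm above it, tilt under 0.025 rad) with each hole within 3.5 mm of its pin, at rest, and the latch is pushed at least 14.5 mm of its 18 mm home (z of plate in the frame of fixture below 0.0165 m and angle between plate's own z axis and vertical below 0.025 rad and horizontal distance between hole_far and pin_far below 0.0035 m and horizontal distance between hole_near and pin_near below 0.0035 m and value of joint latch above 0.0145 m and linear speed of plate below 0.01 m/s); the robot touches nothing.
It fails at once if the plate is lifted more than 8 mm above the landing (z of plate in the frame of fixture above 0.03 m).
It fails at once if a part standing around the nest (bush, springs, insert, ring) is displaced by more than 15 mm (distance of any of bush, long_spring, short_spring, insert, ring from where it was at the start of the episode above 0.015 m).
It fails at once if one of these parts is knocked over (angle between any of bush, long_spring, short_spring, insert's own z axis and vertical above 0.5 rad).
It also fails if it takes over 54 s, if anything falls off the work surface, if the arm or the gripper's body presses on something with over 40 N, if the wrist force passes 120 N, or if a joint passes its speed limit or range.

## Working session

There is one attempt and no reset: what is moved stays moved. The work goes in short steps, Python scripts to look and compute and a tool call to move; the robot and the scene stay as the last step left them, time stands still between calls to the robot, and variables do not carry over. Pictures are saved under pics/ and viewed, at most 10 in all, crops included, and the job is handed in when it is done.

Besides the shell and the picture viewer there is one more tool, called after "Request:" as a command line: name --argument value ..., lists and objects as JSON in quotes. drive_tool: Moves the arm, as the interface text tells. Its arguments: {"type":"object","properties":{"linear":{"type":"array"},"delta_rot":{"type":"array"},"grip":{"type":"number"},"squeeze":{"type":"number"}},"required":["linear","delta_rot"]}

```bash
mkdir -p pics; python3 - <<'E'
from station import robot
import cv2,numpy as np
s=robot.read_state(); print({k:np.round(v,3).tolist() for k,v in s.items()})
for n in("top","side"):
    im=robot.capture(n); cv2.imwrite(f"pics/{n}0.png",im[:,:,::-1]); m=robot.camera_model(n); print(n,{k:(np.round(v,4).tolist() if not isinstance(v,str) else v) for k,v in m.items()})
m=robot.camera_model("wrist");print(m)
E
```

```text
{'time_s': 0.0, 'q': [1.56, 0.256, 0.107, -0.001, -1.424, -0.285], 'joint_vel': [0.0, 0.001, 0.0, -0.001, -0.0, -0.001], 'tau': [-0.0, -38.664, 23.793, 5.365, -0.006, 0.0], 'position': [0.16, 0.526, 0.244], 'tcp_rot': [0.001, 0.989, -0.147, -0.0], 'wrist_force': [1.745, 0.345, -1.102], 'wrist_torque': [-0.042, -0.043, -0.036], 'finger_force': 0.0, 'gripper_width': 0.085}
top {'vertical_fov': 56.0018, 'cx': 279.267, 'cy': 205.5134, 'camera_from_world': [[-0.0071, -0.9997, -0.0252, 0.0395], [0.9936, -0.0099, 0.1121, -0.6192], [-0.1123, -0.0243, 0.9934, -0.8575], [0.0, 0.0, 0.0, 1.0]]}
side {'vertical_fov': 44.4594, 'cx': 278.2008, 'cy': 205.209, 'camera_from_world': [[0.9366, -0.3497, -0.024, -0.5462], [0.2086, 0.5012, 0.8398, -0.1802], [-0.2816, -0.7915, 0.5424, -1.0424], [0.0, 0.0, 0.0, 1.0]]}
{'vertical_fov': 60.5966421012181, 'cx': 284.01634834515636, 'cy': 206.83985435365156, 'hand_eye': array([[ 1.87916451e-04,  9.57357360e-01,  2.88906298e-01,
         7.31122986e-02],
       [ 9.99999763e-01,  1.14384924e-05, -6.88344743e-04,
        -1.20447572e-03],
       [-6.62296559e-04,  2.88906359e-01, -9.57357131e-01,
        -1.28477808e-01],
       [ 0.00000000e+00,  0.00000000e+00,  0.00000000e+00,
         1.00000000e+00]])}
```

View pics/top0.png

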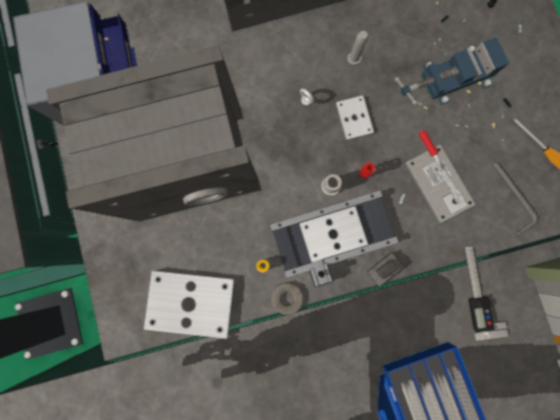

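View pics/side0.png

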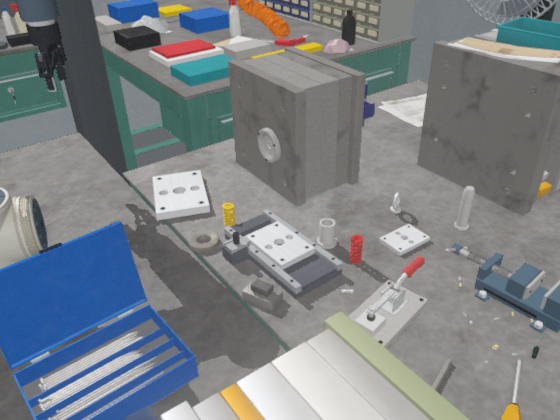

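The top view shows the nest around (335,235), with the plate at (333,234) and the latch at about (320,272). The nest is turned by roughly 15°. I'll crop and enlarge it, and measure the plate.

```bash
cat > h.py <<'E'
from station import robot
import numpy as np,cv2
from scipy.spatial.transform import Rotation as R
def cam(n,st=None):
    m=robot.camera_model(n); f=210/np.tan(np.radians(m["vertical_fov"])/2)
    if n=="wrist":
        T=np.eye(4); q=st["tcp_rot"]; T[:3,:3]=R.from_quat([q[1],q[2],q[3],q[0]]).as_matrix(); T[:3,3]=st["position"]
        W=T@np.array(m["hand_eye"])
    else: W=np.linalg.inv(np.array(m["camera_from_world"]))
    return W,f,m["cx"],m["cy"]
def ray(c,uv,z):
    W,f,cx,cy=c; d=W[:3,:3]@np.array([(uv[0]-cx)/f,-(uv[1]-cy)/f,-1]); o=W[:3,3]
    return o+d*(z-o[2])/d[2]
def proj(c,p):
    W,f,cx,cy=c; q=np.linalg.inv(W)@np.r_[p,1]; return np.array([cx+f*q[0]/-q[2],cy-f*q[1]/-q[2]])
E
python3 - <<'E'
from h import *
c=cam("top"); im=cv2.imread("pics/top0.png"); g=im.min(2)
m=np.uint8(g>165)*255
for k in cv2.findContours(m,cv2.RETR_EXTERNAL,cv2.CHAIN_APPROX_SIMPLE)[0]:
    if cv2.contourArea(k)>400:
        r=cv2.minAreaRect(k); b=cv2.boxPoints(r); P=np.array([ray(c,p,.036)[:2] for p in b])
        print(r,P.round(4).tolist(),P.mean(0).round(4),np.linalg.norm(np.diff(P,axis=0),axis=1).round(4))
cv2.imwrite("pics/topc.png",cv2.resize(im[160:310,240:420],None,fx=4,fy=4,interpolation=cv2.INTER_CUBIC))
E
```

```text
((188.15855407714844, 304.07318115234375), (82.71322631835938, 58.6391487121582), 6.340191841125488) [[0.3497, 0.3343], [0.4764, 0.3237], [0.4553, 0.1391], [0.3299, 0.1525]] [0.4028 0.2374] [0.1271 0.1858 0.1261]
((332.8999938964844, 233.70001220703125), (40.47714614868164, 57.55344772338867), 71.56504821777344) [[0.5782, -0.0103], [0.618, -0.1335], [0.5319, -0.1594], [0.4926, -0.0376]] [ 0.5552 -0.0852] [0.1295 0.0899 0.128 ]
((354.3825378417969, 116.97708892822266), (37.630733489990234, 26.550273895263672), 74.47589111328125) [[0.8587, -0.1004], [0.8748, -0.16], [0.7881, -0.1803], [0.7722, -0.1214]] [ 0.8235 -0.1405] [0.0617 0.0891 0.061 ]
```

View pics/topc.png

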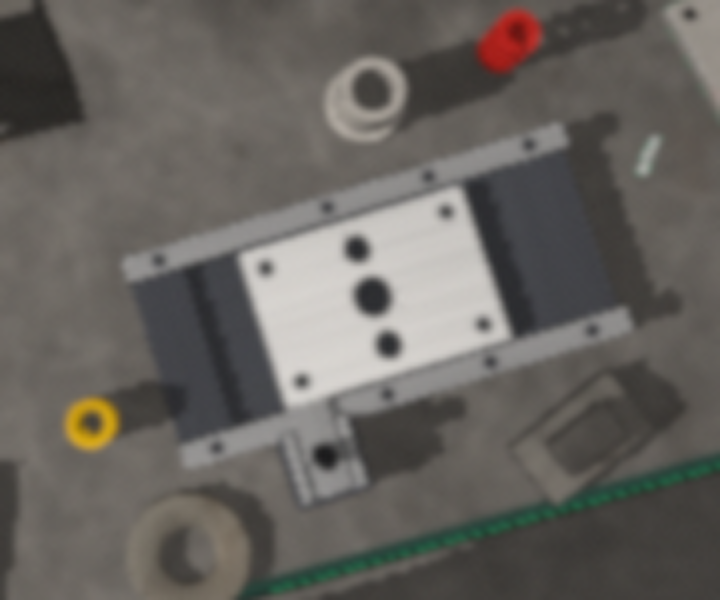

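The crop is clear. Rail outline corners are near crop (122,262), (565,122), (632,328) and (185,468). The knob is at (325,457). Next I'll compute the nest frame.

```bash
python3 - <<'E'
from h import *
print(robot.tip_reach, robot.camera_model("top").keys(), robot.read_state()["time_s"])
c=cam("top"); f=lambda u,z:ray(c,(u[0]/4+240-.4,u[1]/4+160-.4),z)[:2]
A,B,C,D=[f(u,.030) for u in((122,262),(565,122),(632,328),(185,468))]  # far-left, far-right, near-right, near-left
print(np.linalg.norm(A-B),np.linalg.norm(C-D),np.linalg.norm(B-C),np.linalg.norm(A-D))
yv=(A-B)+(D-C); yaw=np.arctan2(-yv[0],yv[1]); ey=np.array([-np.sin(yaw),np.cos(yaw)]); ex=np.array([np.cos(yaw),np.sin(yaw)])
O=(A+B+C+D)/4+.031*ey; print("yaw",np.degrees(yaw),"O",O)
n=lambda p:np.round([(p-O)@ex,(p-O)@ey],4)
print("corners",n(A),n(B),n(C),n(D))
print("knob",n(f((325,457),.063)),f((325,457),.063))
print("plate",n(np.array([.5552,-.0852])))
print("holes",n(f((357,249),.036)),n(f((389,345),.036)),n(f((373,297),.036)))
for p in((0,-125),(0,-114),(-105,25)): print(p,O+ex*p[0]/1e3+ey*p[1]/1e3)
# side view check of the knob: project
s=cam("side")
for q,z in(((0,0),.0),((-.078,.025),.063),((-.062,-.162),.03),((.062,.1),.03)): print(q,proj(s,np.r_[O+ex*q[0]+ey*q[1],z]).round(1))
E
```

```text
0.014 dict_keys(['vertical_fov', 'cx', 'cy', 'camera_from_world']) 0.1
0.2635183412336831 0.2615622327065349 0.12126222965016992 0.12022770400427844
yaw 16.946660270525836 O [ 0.547401   -0.05784121]
corners [0.0601 0.1   ] [ 0.0606 -0.1635] [-0.0606 -0.1611] [-0.0601  0.1005]
knob [-0.0748  0.0262] [ 0.4681728  -0.05456835]
plate [-0.0005 -0.0284]
holes [ 0.0271 -0.028 ] [-0.029  -0.0283] [-0.0011 -0.0282]
(0, -125) [ 0.58383616 -0.17741327]
(0, -114) [ 0.58062987 -0.16689093]
(-105, 25) [ 0.43967343 -0.06453233]
(0, 0) [272.3 247.6]
(-0.078, 0.025) [235.  232.7]
(-0.062, -0.162) [296.4 287.4]
(0.062, 0.1) [267.6 207.9]
```

Request:
drive_tool --linear '[[1.5,-2.5,0],[2.1,-3.5,0],[2.1,-3.5,0],[2.1,-3.5,0],[2.1,-3.5,0]]' --delta_rot '[[0,0,0],[0,0,2],[0,0,2],[0,0,2],[0,0,2]]' --grip 0 --squeeze 30

```text
time_s: 0.52
position: [0.2596, 0.3592, 0.2449]
tcp_rot: [0.0, 0.997, -0.077, -0.0]
wrist_force: [0.6, 0.6, 0.3]
gripper_width: 0.0257
finger_force: 0.0
```

Request:
drive_tool --linear '[[2.1,-3.5,0],[2.1,-3.5,0],[2.1,-3.5,0],[2.1,-3.5,0],[2.1,-3.5,0]]' --delta_rot '[[0,0,2],[0,0,2],[0,0,2],[0,0,2],[0,0,2]]'

```text
time_s: 0.93
position: [0.3645, 0.1841, 0.2452]
tcp_rot: [-0.0, 1.0, 0.01, -0.0]
wrist_force: [1.0, 0.8, 0.1]
gripper_width: 0.0001
finger_force: 0.0
```

Request:
drive_tool --linear '[[2.1,-3.5,0],[2.1,-3.5,0],[2.1,-3.5,0],[2.1,-3.5,0],[2.1,-3.5,0]]' --delta_rot '[[0,0,2],[0,0,2],[0,0,2],[0,0,2],[0,0,2]]'

```text
time_s: 1.35
position: [0.4697, 0.009, 0.2451]
tcp_rot: [-0.0, 0.995, 0.097, -0.0]
wrist_force: [0.6, 0.5, -0.3]
gripper_width: -0.0006
finger_force: 0.0
```

Request:
drive_tool --linear '[[2.1,-3.5,0],[2.1,-3.5,0],[2.1,-3.5,0],[2.1,-3.5,0],[1.5,-2.5,0]]' --delta_rot '[[0,0,2],[0,0,2],[0,0,2],[0,0,0],[0,0,0]]'

```text
time_s: 1.77
position: [0.569, -0.1569, 0.2441]
tcp_rot: [-0.0, 0.989, 0.148, -0.001]
wrist_force: [1.0, 0.6, -0.6]
gripper_width: -0.0001
finger_force: 0.0
```

Request:
drive_tool --linear '[[1.0,-1.7,-1],[0.7,-1.1,-1.5],[0,0,-1.5],[0,0,-1],[0,0,0]]' --delta_rot '[[0,0,0],[0,0,0],[0,0,0],[0,0,0],[0,0,0]]'

```text
time_s: 2.18
position: [0.5838, -0.1815, 0.1921]
tcp_rot: [-0.001, 0.989, 0.148, -0.003]
wrist_force: [-0.5, -0.3, 0.1]
gripper_width: -0.0002
finger_force: 0.0
```

```bash
python3 - <<'E'
from h import *
s=robot.read_state(); im=robot.capture("wrist"); cv2.imwrite("pics/w1.png",im[:,:,::-1])
print(s["time_s"],s["position"],s["tcp_rot"],s["wrist_force"])
c=cam("wrist",s); O=np.array([.5474,-.0578]); a=np.radians(16.95)
ex=np.array([np.cos(a),np.sin(a)]);ey=np.array([-np.sin(a),np.cos(a)])
for q,z in(((-.045,-.093),.036),((.045,-.093),.036),((.062,-.162),.03),((.028,-.028),.036),((0,-.093),.036)): print(q,proj(c,np.r_[O+ex*q[0]+ey*q[1],z]).round(1))
E
```

```text
2.1833 [ 0.58381779 -0.1814834   0.19211421] [-0.00109986  0.98897895  0.14802831 -0.00265433] [-0.4977938  -0.29302718  0.06770571]
(-0.045, -0.093) [243.6 241.3]
(0.045, -0.093) [240.  134.2]
(0.062, -0.162) [328.5 111.5]
(0.028, -0.028) [158.9 155.8]
(0, -0.093) [241.9 190.2]
```

View pics/w1.png

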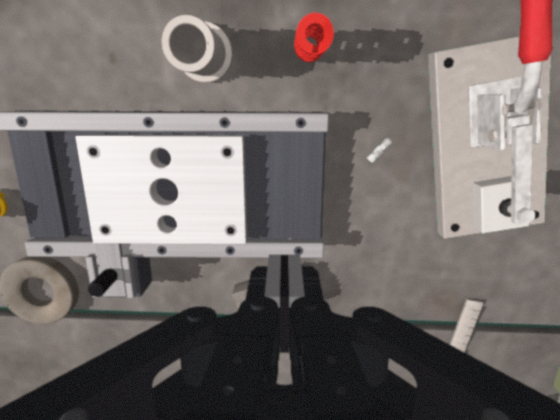

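The wrist view matches the prediction within 3 px. The plate's right edge is at column ~245, and the landing is free below the fingers. I'll descend.

Request:
drive_tool --linear '[[0,0,-3],[0,0,-4],[0,0,-3],[0,0,-2],[0,0,-1]]' --delta_rot '[[0,0,0],[0,0,0],[0,0,0],[0,0,0],[0,0,0]]'

```text
time_s: 2.65
position: [0.5841, -0.1811, 0.0634]
tcp_rot: [-0.0, 0.989, 0.149, -0.001]
wrist_force: [-0.5, 0.3, -0.4]
gripper_width: 0.0002
finger_force: 0.0
```

Request:
drive_tool --linear '[[0,0,-0.5],[0,0,0],[0,0,0],[0,0,0],[0,0,0]]' --delta_rot '[[0,0,0],[0,0,0],[0,0,0],[0,0,0],[0,0,0]]'

```text
time_s: 3.07
position: [0.5863, -0.182, 0.062]
tcp_rot: [0.0, 0.989, 0.148, 0.001]
wrist_force: [-0.8, -1.0, -0.1]
gripper_width: 0.0
finger_force: 0.0
```

Request:
drive_tool --linear '[[0,0,-1],[0,0,-0.7],[0,0,-0.5],[0,0,0],[0,0,0]]' --delta_rot '[[0,0,0],[0,0,0],[0,0,0],[0,0,0],[0,0,0]]'

```text
time_s: 3.48
position: [0.585, -0.1819, 0.0377]
tcp_rot: [-0.0, 0.989, 0.148, -0.001]
wrist_force: [-0.2, 0.2, -0.1]
gripper_width: 0.0001
finger_force: 0.0
```

Request:
drive_tool --linear '[[-0.09,0.29,0],[-0.09,0.29,0],[-0.06,0.19,0],[-0.06,0.19,0],[0,0,0]]' --delta_rot '[[0,0,0],[0,0,0],[0,0,0],[0,0,0],[0,0,0]]'

```text
time_s: 3.9
position: [0.5822, -0.1718, 0.0385]
tcp_rot: [-0.0, 0.989, 0.148, 0.0]
wrist_force: [-0.1, 1.5, -0.9]
gripper_width: -0.0003
finger_force: 0.0
```

```bash
cat >> h.py <<'E'
O=np.array([.5474,-.0578]); a=np.radians(16.95)
ex=np.array([np.cos(a),np.sin(a)]);ey=np.array([-np.sin(a),np.cos(a)])
def nest(p): return np.round([(p[:2]-O)@ex,(p[:2]-O)@ey,p[2]],4)
def look(name,box=None,k=1):
    s=robot.read_state(); im=robot.capture("wrist")[:,:,::-1]; 
    print(s["time_s"],nest(s["position"]),np.round(s["wrist_force"],1))
    if box: im=im[box[1]:box[3],box[0]:box[2]]
    cv2.imwrite(name,cv2.resize(im,None,fx=k,fy=k,interpolation=cv2.INTER_CUBIC))
E
python3 -c "
from h import *
look('pics/w2.png')"
```

```text
3.9 [ 1.000e-04 -1.192e-01  3.850e-02] [-0.1  1.5 -0.9]
```

View pics/w2.png

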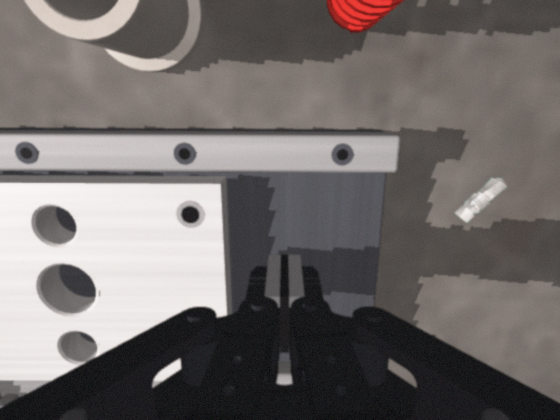

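The gap between finger and plate edge is about 8 mm (columns 228 to 247). I'll push along nest +y.

Request:
drive_tool --linear '[[-0.06,0.19,0],[-0.06,0.19,0],[-0.06,0.19,0],[-0.06,0.19,0],[-0.06,0.19,0]]' --delta_rot '[[0,0,0],[0,0,0],[0,0,0],[0,0,0],[0,0,0]]'

```text
time_s: 4.37
position: [0.5792, -0.1626, 0.0383]
tcp_rot: [0.0, 0.989, 0.148, 0.0]
wrist_force: [0.2, -0.4, -0.9]
gripper_width: 0.0002
finger_force: 0.0
```

Request:
drive_tool --linear '[[-0.06,0.19,0],[-0.06,0.19,0],[-0.06,0.19,0],[-0.06,0.19,0],[-0.06,0.19,0]]' --delta_rot '[[0,0,0],[0,0,0],[0,0,0],[0,0,0],[0,0,0]]'

```text
time_s: 4.78
position: [0.5763, -0.1533, 0.0383]
tcp_rot: [0.0, 0.989, 0.148, 0.0]
wrist_force: [1.4, -1.9, -1.0]
gripper_width: -0.0002
finger_force: 1.0
```

```bash
cat >> h.py <<'E'
def plate(n="top"):
    s=robot.read_state(); c=cam(n,s); im=robot.capture(n); m=np.uint8(im.min(2)>165)*255
    if n=="top":
        k=np.zeros_like(m); k[195:275,270:400]=255; m&=k
    r=max(cv2.findContours(m,cv2.RETR_EXTERNAL,cv2.CHAIN_APPROX_NONE)[0],key=cv2.contourArea)
    P=np.array([nest(ray(c,p[0],.036)) for p in r]); print("plate xmin/max ymin/max",np.percentile(P[:,0],[3,97]),np.percentile(P[:,1],[3,97]))
    # centre hole dark
    return im
E
python3 -c "
from h import *
print(nest(robot.read_state()['position']))
plate()"
```

```text
[-0.0002 -0.0997  0.0383]
plate xmin/max ymin/max [-0.043923 -0.026354] [-0.080861 -0.021255]
```

Request:
drive_tool --linear '[[-0.06,0.19,0],[-0.06,0.19,0],[-0.06,0.19,0],[-0.06,0.19,0],[-0.06,0.19,0]]' --delta_rot '[[0,0,0],[0,0,0],[0,0,0],[0,0,0],[0,0,0]]'

```text
time_s: 5.25
position: [0.5733, -0.1437, 0.0384]
tcp_rot: [0.0, 0.989, 0.148, 0.0]
wrist_force: [1.4, -2.5, 0.8]
gripper_width: -0.0001
finger_force: 1.1
```

```bash
python3 -c "
from h import *
look('pics/w3.png')"
```

```text
5.25 [-0.0003 -0.0897  0.0384] [ 1.4 -2.5  0.8]
```

View pics/w3.png

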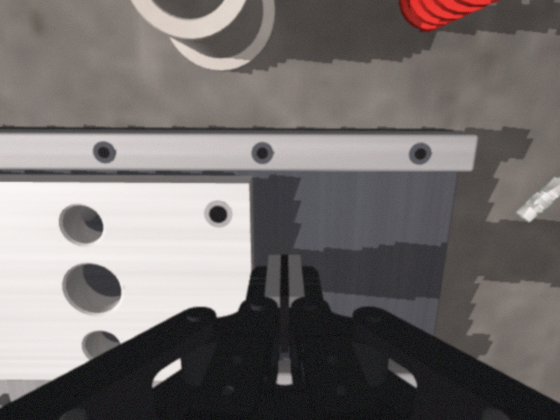

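The plate edge (column ~251) is now against the finger. Next I'll compute the remaining travel.

```bash
python3 -c "
from h import *
c=cam('wrist',robot.read_state())
for p,z in(((81,224),.036),((91,288),.036),((251,215),.036),((218,214),.036),((478,150),.030),((458,172),.022)): print(p,nest(ray(c,p,z)))"
```

```text
(81, 224) [ 0.027  -0.0098  0.036 ]
(91, 288) [-0.0007 -0.0094  0.036 ]
(251, 215) [ 0.0308 -0.0754  0.036 ]
(218, 214) [ 0.0312 -0.0628  0.036 ]
(478, 150) [ 0.055  -0.1617  0.03  ]
(458, 172) [ 0.0449 -0.1592  0.022 ]
```

Request:
drive_tool --linear '[[-0.03,0.1,0],[-0.03,0.1,0],[-0.03,0.1,0],[-0.03,0.1,0],[-0.03,0.1,0]]' --delta_rot '[[0,0,0],[0,0,0],[0,0,0],[0,0,0],[0,0,0]]'

```text
time_s: 5.72
position: [0.5717, -0.1385, 0.0382]
tcp_rot: [-0.0, 0.989, 0.148, -0.0]
wrist_force: [-0.3, 0.0, 1.4]
gripper_width: 0.0001
finger_force: 0.0
```

Request:
drive_tool --linear '[[-0.03,0.1,0],[-0.03,0.1,0],[-0.03,0.1,0],[0,0,0],[0,0,0]]' --delta_rot '[[0,0,0],[0,0,0],[0,0,0],[0,0,0],[0,0,0]]'

```text
time_s: 6.13
position: [0.5709, -0.1356, 0.0383]
tcp_rot: [-0.0, 0.989, 0.148, -0.0]
wrist_force: [-0.6, 0.7, 0.1]
gripper_width: -0.0001
finger_force: 0.0
```

The push force vanished, so the plate may have slipped onto the pin tapers. I'll look.

```bash
python3 -c "
from h import *
look('pics/w4.png')"
```

```text
6.1333 [-0.0003 -0.0813  0.0383] [-0.6  0.7  0.1]
```

View pics/w4.png

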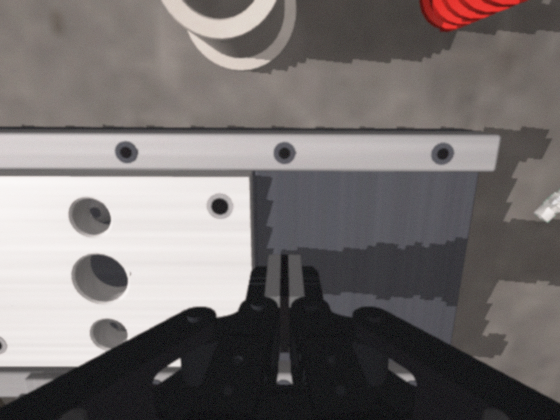

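Pins are now visible inside the holes at about (97,213) and (115,330), and the plate looks smaller, so it has dropped. I'll check the scale at z = 28 mm.

```bash
python3 - <<'E'
from h import *
s=robot.read_state(); c=cam('wrist',s)
im=cv2.imread('pics/w4.png'); g=im.min(2)
old=cv2.imread('pics/w3.png').min(2)
def holes(g):
    m=np.uint8(g>150)*255
    k,h=cv2.findContours(m,cv2.RETR_CCOMP,cv2.CHAIN_APPROX_NONE)
    return [(cv2.fitEllipse(q)) for q,hh in zip(k,h[0]) if hh[3]>=0 and cv2.contourArea(q)>200]
for e in holes(old): print("w3",np.round(e[0]+e[1],1))
for e in holes(g):
    print("w4",np.round(e[0]+e[1],1),[nest(ray(c,e[0],z)) for z in (.028,.032,.036)])
for p in((252,176),(252,200),(252,240)): print(nest(ray(c,p,.028)))
E
```

```text
w3 [ 91.3 287.6  49.1  59.9]
w3 [217.7 213.8  19.5  20.6]
w3 [ 80.7 223.7  37.9  46. ]
w3 [419.7 153.2  23.   25.1]
w3 [261.9 152.6  23.3  23.4]
w3 [103.9 151.8  21.9  24.9]
w4 [ 99.1 277.2  47.2  57.3] [array([ 0.    , -0.0009,  0.028 ]), array([ 0.0021, -0.0032,  0.032 ]), array([ 0.0043, -0.0055,  0.036 ])]
w4 [219.3 206.   18.4  19.6] [array([ 0.032, -0.054,  0.028]), array([ 0.0332, -0.0548,  0.032 ]), array([ 0.0344, -0.0555,  0.036 ])]
w4 [ 89.3 215.9  36.3  43.9] [array([ 0.0277, -0.001 ,  0.028 ]), array([ 0.029 , -0.0033,  0.032 ]), array([ 0.0303, -0.0055,  0.036 ])]
w4 [442.1 153.3  23.   25.4] [array([ 0.0534, -0.141 ,  0.028 ]), array([ 0.054 , -0.1393,  0.032 ]), array([ 0.0545, -0.1375,  0.036 ])]
w4 [284.1 152.6  23.2  23.4] [array([ 0.0535, -0.0801,  0.028 ]), array([ 0.0541, -0.0801,  0.032 ]), array([ 0.0547, -0.0801,  0.036 ])]
w4 [126.1 151.8  22.2  24.7] [array([ 0.0537, -0.0192,  0.028 ]), array([ 0.0543, -0.0209,  0.032 ]), array([ 0.0549, -0.0227,  0.036 ])]
[ 0.0443 -0.0675  0.028 ]
[ 0.0345 -0.0672  0.028 ]
[ 0.0173 -0.0668  0.028 ]
```

The plate is down: the hole mouths fit at z ≈ 28 mm, 0 to 1 mm from the pins. I'll back off, rise and go behind the knob.

Request:
drive_tool --linear '[[0.06,-0.19,0],[0.06,-0.19,0],[0,0,2.5],[0,0,3],[0,0,2.5]]' --delta_rot '[[0,0,0],[0,0,0],[0,0,0],[0,0,0],[0,0,0]]'

```text
time_s: 6.6
position: [0.5721, -0.14, 0.1197]
tcp_rot: [0.0, 0.989, 0.148, -0.0]
wrist_force: [0.2, -0.9, 0.5]
gripper_width: 0.0
finger_force: 0.0
```

Request:
drive_tool --linear '[[-2.8,1.5,0],[-3.6,1.9,0],[-3.6,1.9,0],[-2.6,1.3,0],[-1.3,0.7,0]]' --delta_rot '[[0,0,0],[0,0,0],[0,0,0],[0,0,0],[0,0,0]]'

```text
time_s: 7.02
position: [0.4299, -0.0659, 0.1183]
tcp_rot: [-0.0, 0.989, 0.148, -0.0]
wrist_force: [-0.3, -0.4, -0.1]
gripper_width: -0.0001
finger_force: 0.0
```

Request:
drive_tool --linear '[[0,0,0],[0,0,0],[0,0,0],[0,0,0],[0,0,0]]' --delta_rot '[[0,0,0],[0,0,0],[0,0,0],[0,0,0],[0,0,0]]'

```text
time_s: 7.43
position: [0.4338, -0.0669, 0.1181]
tcp_rot: [0.0, 0.989, 0.148, -0.0]
wrist_force: [-0.1, -0.6, -0.7]
gripper_width: 0.0002
finger_force: 0.0
```

```bash
python3 -c "
from h import *
look('pics/w5.png')
c=cam('wrist',robot.read_state())
for p in((-.078,.025,.063),(-.028,0,.028),(.028,0,.028),(.045,-.065,.028)): print(p,proj(c,np.r_[O+ex*p[0]+ey*p[1],p[2]]).round(1))"
```

```text
7.4333 [-0.1114  0.0244  0.1181] [-0.1 -0.6 -0.7]
(-0.078, 0.025, 0.063) [285.3 179.1]
(-0.028, 0, 0.028) [328.8  80.6]
(0.028, 0, 0.028) [332.7 -31.4]
(0.045, -0.065, 0.028) [460.2 -69.2]
```

View pics/w5.png

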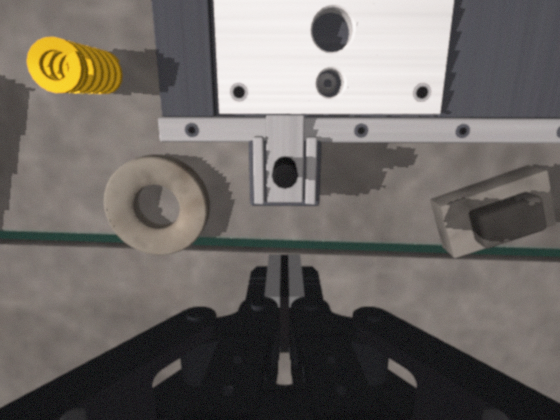

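The knob (285,172) is straight ahead of the fingers, and the near pin sits centred in its hole (329,82). I'll descend and push.

Request:
drive_tool --linear '[[0,0,-1.5],[0,0,-2],[0,0,-1.5],[0,0,-0.8],[0,0,0]]' --delta_rot '[[0,0,0],[0,0,0],[0,0,0],[0,0,0],[0,0,0]]'

```text
time_s: 7.9
position: [0.432, -0.0669, 0.0586]
tcp_rot: [-0.0, 0.989, 0.148, -0.002]
wrist_force: [-0.4, -0.7, -0.4]
gripper_width: 0.0002
finger_force: 0.0
```

Request:
drive_tool --linear '[[0.29,0.09,0],[0.29,0.09,0],[0.29,0.09,0],[0.29,0.09,0],[0.29,0.09,0]]' --delta_rot '[[0,0,0],[0,0,0],[0,0,0],[0,0,0],[0,0,0]]'

```text
time_s: 8.32
position: [0.4484, -0.0619, 0.0608]
tcp_rot: [0.0, 0.989, 0.148, 0.001]
wrist_force: [0.4, -0.7, -0.0]
gripper_width: 0.0001
finger_force: 0.0
```

Request:
drive_tool --linear '[[0.19,0.06,0],[0.19,0.06,0],[0.19,0.06,0],[0.19,0.06,0],[0.19,0.06,0]]' --delta_rot '[[0,0,0],[0,0,0],[0,0,0],[0,0,0],[0,0,0]]'

```text
time_s: 8.73
position: [0.4571, -0.0592, 0.0603]
tcp_rot: [0.0, 0.989, 0.148, -0.0]
wrist_force: [-0.5, -0.9, 1.1]
gripper_width: -0.0
finger_force: 0.8
```

Request:
drive_tool --linear '[[0.14,0.04,0],[0.14,0.04,0],[0.14,0.04,0],[0.14,0.04,0],[0.14,0.04,0]]' --delta_rot '[[0,0,0],[0,0,0],[0,0,0],[0,0,0],[0,0,0]]'

```text
time_s: 9.15
position: [0.4642, -0.057, 0.0603]
tcp_rot: [-0.0, 0.989, 0.148, -0.0]
wrist_force: [-0.9, -0.3, 2.0]
gripper_width: -0.0
finger_force: 0.8
```

Request:
drive_tool --linear '[[0.1,0.03,0],[0.1,0.03,0],[0.1,0.03,0],[0.1,0.03,0],[0,0,0]]' --delta_rot '[[0,0,0],[0,0,0],[0,0,0],[0,0,0],[0,0,0]]'

```text
time_s: 9.57
position: [0.4651, -0.0569, 0.0598]
tcp_rot: [0.0, 0.989, 0.148, -0.003]
wrist_force: [-9.6, -3.2, 7.9]
gripper_width: -0.0
finger_force: 5.1
```

```bash
python3 - <<'E'
from h import *
look('pics/w6.png')
c=cam('wrist',robot.read_state())
for t in (0,.01,.015,.018):
  print(t,proj(c,np.r_[O+ex*(-.078+t)+ey*.025,.063]).round(1))
E
```

```text
9.5667 [-0.0785  0.0249  0.0598] [-9.6 -3.2  7.9]
0 [286.7 293.5]
0.01 [286.8 270.5]
0.015 [286.8 258.6]
0.018 [286.9 251.4]
```

View pics/w6.png

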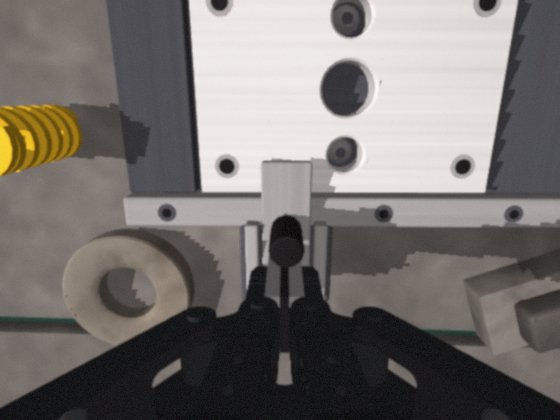

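The tongue lies over the plate edge (rows 161 to 192) and the knob top is at row ~249. The prediction for 18 mm travel is row 251, and the 10 N reaction indicates the end stop. I'll retract.

Request:
drive_tool --linear '[[-0.7,-0.2,0],[-1,-0.3,0],[-1.2,-0.36,0],[-1,-0.3,0],[0,0,1]]' --delta_rot '[[0,0,0],[0,0,0],[0,0,0],[0,0,0],[0,0,0]]'

```text
time_s: 10.03
position: [0.4257, -0.0678, 0.0688]
tcp_rot: [-0.001, 0.989, 0.148, -0.002]
wrist_force: [-0.0, -0.1, -0.1]
gripper_width: -0.0002
finger_force: 0.0
```

Request:
drive_tool --linear '[[0,0,2],[0,0,2.5],[0,0,1],[0,0,0],[0,0,0]]' --delta_rot '[[0,0,0],[0,0,0],[0,0,0],[0,0,0],[0,0,0]]'

```text
time_s: 10.45
position: [0.4292, -0.0673, 0.1257]
tcp_rot: [-0.0, 0.989, 0.148, 0.001]
wrist_force: [1.2, -0.2, -0.4]
gripper_width: -0.0002
finger_force: 0.0
```

```bash
python3 - <<'E'
from h import *
look('pics/w7.png')
c=cam('wrist',robot.read_state())
for t in (0,.0145,.018):
  print(t,proj(c,np.r_[O+ex*(-.078+t)+ey*.025,.063]).round(1))
print(proj(c,np.r_[O-ex*.028,.028]).round(1))
E
```

```text
10.45 [-0.1159  0.0254  0.1257] [ 1.2 -0.2 -0.4]
0 [287.2 167.4]
0.0145 [287.4 140. ]
0.018 [287.4 133.3]
[329.6  72.5]
```

View pics/w7.png

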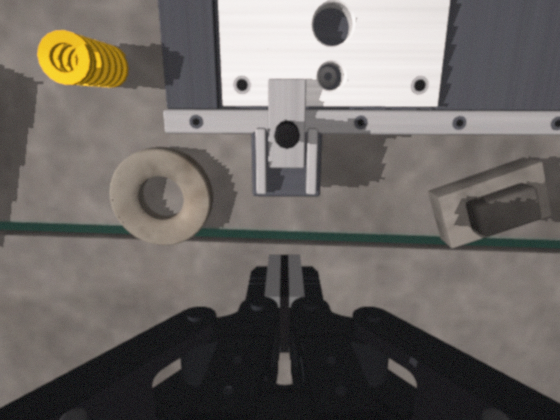

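The knob is at row ~134 (fully home is predicted at 133), and the pin (329,75) is centred in its hole. Nothing else has moved, so I'm handing in.

```bash
python3 -c "
from station import robot
print(robot.sign_off())"
```

```text
the job is handed in; nothing more can be done
None
```

I nudged the plate until it dropped flat over both pins, then pushed the latch fully home (about 18 mm, measured from the wrist camera). The ring, insert and short spring look unmoved; I didn't re-check the bush and long spring. I handed the job in at about 10.5 s, and sign-off returned no verdict.

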